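# Wedge the rocking ware stand

## Task

The little stand under the teapot rocks because its front-left leg is too short. Push the loose wooden wedge along the table, thin end first, under that short leg until it is snug and the stand no longer rocks, but not so hard that the stand is shoved along or jacked up; then press down firmly with the fingers on the stand's corner above that leg to prove it stays level, and move clear. Only push and press: do not grasp or lift anything, and leave the teapot and the other things where they are.

Things in the scene. Friction and masses are not known exactly. Their poses are not given: they have to be found in the camera images.
- stand: low wooden stand, 1.1 kg: board 170 (x) x 230 (y) x 16 mm, top face 66 mm above the table, on four legs 34 mm square with 28 mm square foot pads, leg centres at x = +-60, y = +-90 mm. Origin: centre of its underside, at table height; z up, -x its front (robot side), +y its left. A steel edge stop 12 mm high runs along the back and right edges of the top. It rests level on three legs.
- short_foot_under (a point): centre of the underside of the short leg's foot pad (28 x 28 mm), at x = -60, y = +90 mm in the stand's frame. It hangs 5 to 9 mm above the table, different each time. Pressing the corner above it with over 4 to 5 N tips the unwedged stand until this pad meets the table.
- stand_corner (a point): point on the stand's top face, above the short leg: x = -65, y = +95, z = 66 mm in the stand's frame; the free place to press. The teapot's side begins more than 35 mm away from it.
- wedge: smooth wooden wedge on the table before the short leg, roughly aimed at it: 115 mm long (x), 44 wide (y), about 80 g, slides at under 1 N. Origin: middle of its underside; +x to the thin end. 2 mm thick at the thin end (x = +57.5), rising evenly to 15 mm at x = -42.5 (1.3 mm per 10 mm), then a heel 22 mm high to the butt at x = -57.5.
- wedge_butt (a point): centre of the wedge's thick end face (44 wide, 22 mm high), 11 mm above its underside: where to push, towards the wedge's +x. When the wedge takes the leg's load the push rises by about 3 to 6 N; friction keeps it there when let go. Pushed on past that, it drags the stand along and skews it, or jacks it up.
- pot: dark unglazed teapot without lid, 155 x 106 x 68 mm, loose on the stand; origin at the centre of its underside
- mallet: turned wooden mallet, 150 x 93 x 35 mm, lying loose in front of the stand, right of the wedge; origin centre of its underside
- cork: cork sanding block, 58 x 55 x 22 mm, loose left of the stand; origin centre of its underside
Things that resemble listed ones, but are neither listed nor needed, are in the scene too. Several things have the shape of the wedge; the one meant has the colours described above.

How it is judged (in metres and radians):
On the way, in this order (a step that is already met when the one before it is completed fails the run):
1. the wedge is under the short leg and bears on it, the stand level (contact force between stand and wedge above 0.3 N and x of short_foot_under in the frame of wedge between -0.04 and 0.062 m and y of short_foot_under in the frame of wedge between -0.025 and 0.025 m and angle between stand's own z axis and vertical below 0.012 rad), for 0.2 s.
2. the fingers press on the corner above the short leg with more than 5 N, not touching the wedge, and the stand stays level (contact force between the fingers and stand above 5 N and horizontal distance between the grasp point and stand_corner below 0.06 m and height (world z) of the grasp point above 0.06 m and contact force between the fingers and wedge below 0.2 N and contact force between stand and wedge above 2 N and angle between stand's own z axis and vertical below 0.012 rad), for 0.2 s.
At the end, for the whole second after the job is handed in: The wedge lies under the short leg (leg centre within 25 mm of the wedge's centre line) and carries some of its load (over 0.3 N), the stand is level within 0.012 rad, its corner over the short leg is within 20 mm of where it started, and all is at rest with the teapot upright on it (all of step 1 and linear speed of each of stand, wedge below 0.01 m/s and angle between pot's own z axis and vertical below 0.05 rad and distance of stand_corner from where it was at the start of the episode below 0.02 m); the robot touches nothing.
It fails at once if the wedge is lifted off the table or tipped up (height (world z) of wedge above 0.012 m or angle between wedge's own z axis and vertical above 0.25 rad).
It fails at once if the stand is lifted or tipped by more than 0.12 rad (height (world z) of stand above 0.015 m or angle between stand's own z axis and vertical above 0.12 rad).
It fails at once if the stand is shoved along by 30 mm or more (distance of any of stand, stand_corner from where it was at the start of the episode above 0.03 m).
It fails at once if the teapot is touched or shifted (contact force between any of the arm, the fingers and pot above 1 N or distance of pot from where it was at the start of the episode above 0.035 m).
It fails at once if the mallet or the cork block is moved (distance of any of mallet, cork from where it was at the start of the episode above 0.025 m).
It also fails if it takes over 54 s, if anything falls off the work surface, if the arm or the gripper's body presses on something with over 40 N, if the wrist force passes 120 N, or if a joint passes its speed limit or range.

## Robot

A 6-joint arm with a two-finger parallel gripper is mounted at the origin on a cart in front of the work surface, level with it; the furniture and walls round the work are solid. World frame = base frame: x ahead of the robot, y to its left, z up, the work surface at z = 0. Lengths are in mm, angles in rad, forces in N, time in s.
With the tool pointing down it reaches from about 325 to 900 mm from the base axis. Payload 6.1 kg.
Tool frame: the origin (TCP) lies at the very end of the fingers, on their centre line; the grasp point (between the pads) lies 19 mm behind it; z points along the fingers, y is the line along which they close (so a half turn about z gives the same grasp; the last joint's range is limited). The gripper opens to 85 mm and grips with 20 to 120 N. Pads are 22 mm wide; open, the fingers measure 114 mm over their backs; the gripper's body (76 mm by 85 mm) begins 54 mm behind the grasp point. The pads swing forward as they close: fully open they stand 13 mm farther back than shut.
Start: joints at [-1.293, 0.22, 1.526, -0, 1.395, -0.126], TCP at [245.564, -574.729, 196.2] pointing down, gripper open.
Joint ranges: [-2.98, 2.98], [-0.91, 2.08], [0.09, 2.57], [-1.24, 4.39], [0.2, 2.65], [-2.68, 2.68]. Speed limits (rad/s): [2.57, 2.57, 3.01, 3.14, 3.14, 3.14].

## Interface

Orientations are given as a unit quaternion [x, y, z, w].
In Python, from rig import r gives the robot as it stands. Calls block until the motion is done:
- r.move_to(position, orientation): joint-space move of the TCP to a pose.
- r.move_straight(position, attitude=None, rate=150, guard=None): straight line of the TCP; attitude=None keeps the orientation; rate is the mean speed in mm/s. With guard (N) it stops when the force on the tool has changed by that much, and returns True; else False.
- r.move_joints(angles): joint-space move.
- r.grip(opening): opening from 0.0 (shut) to 1.0 (fully open); the grip force is fixed at half the most; returns when the fingers have stopped.
- r.dwell(seconds).
- r.solve_ik(position, orientation): joint angles nearest the present ones, or None.
- r.get_obs(): the state.
- r.capture(name): name is "side" or "top" or "wrist"; returns the picture (420x560x3 uint8, red, green, blue); there is no depth.
- r.camera_params(name): a dict with "vertical_fov" (degrees; the focal length in pixels is half the picture's height over the tangent of half this angle, whatever the lens; pixels are square), "cx", "cy" (the principal point, pixels), "dist" ([k1, k2, p1, p2, k3] as OpenCV has them; the pictures are not rectified), "R" (3x3) and "t" (3): a world point X has camera coordinates R X + t. Camera axes: x right, y down, z forward; pixel columns grow to the right and rows downward; lengths in mm; the calibration is good to about 2 mm. A picture is of the moment at which its call begins: read the wrist's pose just before it. camera_params takes no time and is no camera call; for the wrist camera it gives the pose at the moment of the call.
A pose or a line that the arm cannot do raises r.Unreachable and nothing moves.
- r.sign_off(): hands the job in; it is judged then, once.
The state is a dict: "t": time; "joint_pos": joint angles; "qd": joint speeds; "tau": joint torques, N m; "position": TCP position; "tcp_rot": TCP orientation; "ft_force": force on the tool from outside, world axes, zero at the start; "torque": the same for the moment, N m; "width": opening from 0.0 (shut) to 1.0 (fully open); "grasp_force": force on a finger pad.
Only numpy, scipy, OpenCV 4.12 (cv2) and the standard library are available. Lean on these libraries where they do the work, as an engineer would, in place of code of your own. Each camera call takes 0.05 s, during which the arm holds its last target. There are 200 camera calls.

## Working session

There is one attempt and no reset: what is moved stays moved. The work goes in short steps, each a Python script; the robot and the scene stay as the last script left them, time stands still between calls to the robot, and variables do not carry over. Pictures are saved under pics/ and viewed, at most 10 in all, crops included, and the job is handed in when it is done.

```bash
ls; mkdir -p pics
python3 - <<'E'
from rig import r
import cv2
for n in("top","side"):
    im=r.capture(n); cv2.imwrite(f"pics/{n}0.png",cv2.cvtColor(im,cv2.COLOR_RGB2BGR))
    p=r.camera_params(n);print(n,p)
o=r.get_obs();print(o)
E
```

```text
pics
top {'vertical_fov': 57.520170826679085, 'cx': 278.3302314555908, 'cy': 218.4390449999227, 'dist': array([-0.00396132,  0.        ,  0.        ,  0.        ,  0.        ]), 'R': array([[-0.027821  , -0.99901965, -0.0344343 ],
       [-0.99673232,  0.03033765, -0.07486189],
       [ 0.07583316,  0.03223905, -0.99659921]]), 't': array([-182.35948622,  551.33514303,  890.54423257])}
side {'vertical_fov': 44.118001891739766, 'cx': 274.6427623331135, 'cy': 208.08102307192786, 'dist': array([0.04374735, 0.        , 0.        , 0.        , 0.        ]), 'R': array([[ 0.96758416, -0.25206394,  0.01564137],
       [-0.07393425, -0.34193937, -0.93680905],
       [ 0.24148418,  0.90528517, -0.34949128]]), 't': array([-603.48595544,   52.57821303, 1169.34265694])}
{'t': 0.1, 'joint_pos': array([-1.29312672e+00,  2.21157030e-01,  1.52748549e+00,  2.47248355e-05,
        1.39472474e+00, -1.26119639e-01]), 'qd': array([-1.40213541e-03, -1.52596465e-03, -1.93357902e-03, -8.76822536e-04,
       -4.62808952e-05,  2.42971310e-04]), 'tau': array([ 8.54664522e-04, -4.98244035e+01, -3.90545690e+01, -2.66646593e-04,
        5.74968391e-03, -1.18848052e-05]), 'position': array([ 245.39164435, -574.15039329,  195.20858927]), 'tcp_rot': array([ 9.79688466e-01,  2.00523620e-01, -5.50366268e-05, -8.85678347e-04]), 'ft_force': array([-0.24708957,  0.33975084,  0.10290489]), 'torque': array([ 0.0317499 ,  0.06297448, -0.02616443]), 'grasp_force': 0.0, 'width': 0.9991594906546777}
```

View pics/top0.png

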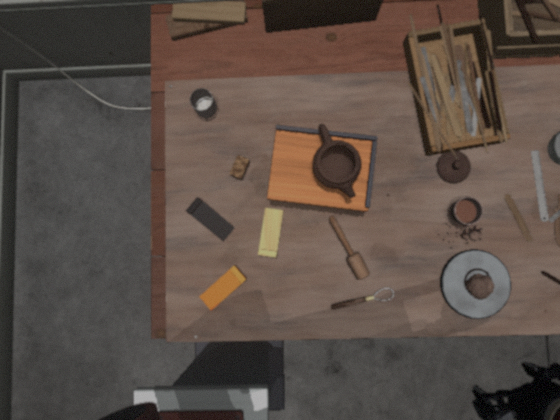

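View pics/side0.png

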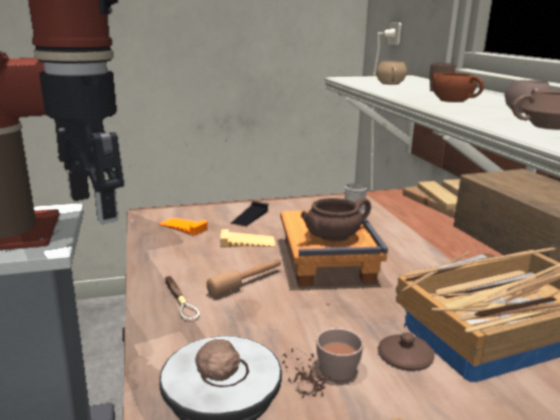

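Top view: the wedge-shaped things are a pale wood one at (270,232), an orange one at (222,288) and a black one at (210,218). The pale wood one lies right before the stand's front-left leg, heel towards the robot, so I choose it. The stand spans (270–376, 128–212), the cork is at (240,167) and the mallet at (350,250). I'll check the choice in a close crop.

Run:
```python
import cv2
a=cv2.imread("pics/top0.png")[115:265,225:385]
cv2.imwrite("pics/crop_top.png",cv2.resize(a,None,fx=4.0,fy=4.0,interpolation=cv2.INTER_CUBIC)[:600])
b=cv2.imread("pics/side0.png")[180:300,200:400]
cv2.imwrite("pics/crop_side.png",cv2.resize(b,None,fx=4,fy=4,interpolation=cv2.INTER_CUBIC))
```

```text
(no output)
```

View pics/crop_top.png

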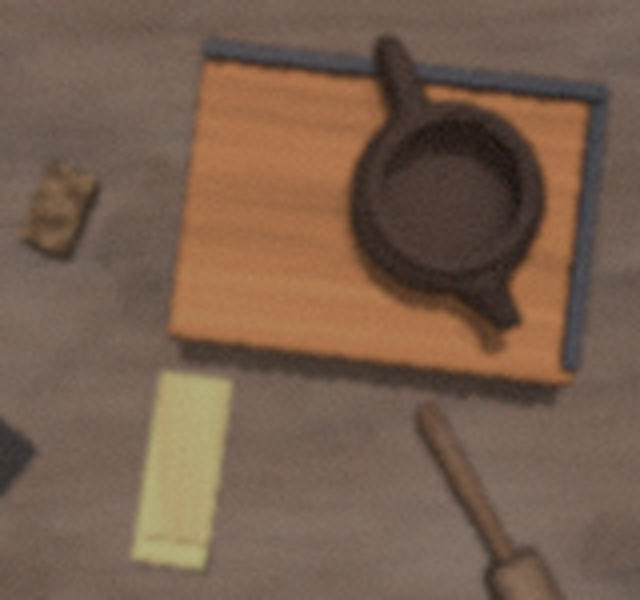

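View pics/crop_side.png

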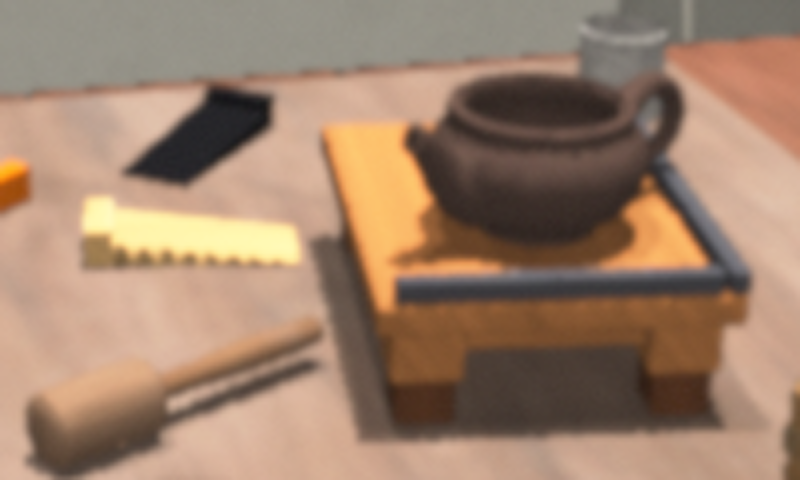

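The crops confirm it: the pale wedge's heel is at the bottom (crop 132–205, 558–570), its thin end at (163–232, 373–380), and the stand's front-left top corner at (172,336). Side crop: stand front-left corner at (322,126), wedge thin end at (300,265)/(298,226), butt top at (83,236)/(86,198).

```bash
cat > h.py <<'E'
from rig import r
import numpy as np, cv2
def K(p): 
    f=210/np.tan(np.radians(p["vertical_fov"]/2)); return np.array([[f,0,p["cx"]],[0,f,p["cy"]],[0,0,1.]])
def ray(p,uv):
    n=cv2.undistortPoints(np.array([[uv]],float),K(p),p["dist"])[0,0]
    R,t=np.array(p["R"]),np.array(p["t"]); d=R.T@np.array([*n,1]); return -R.T@t,d/np.linalg.norm(d)
def at(p,uv,z):
    c,d=ray(p,uv); return c+d*(z-c[2])/d[2]
def tri(rays):
    A=sum(np.eye(3)-np.outer(d,d) for c,d in rays); b=sum((np.eye(3)-np.outer(d,d))@c for c,d in rays)
    return np.linalg.solve(A,b)
E
cat > m.py <<'E'
from h import *
np.set_printoptions(precision=1,suppress=True)
T=r.camera_params("top");S=r.camera_params("side")
t=lambda u,v:(u/4+225-.375,v/4+115-.375); s=lambda u,v:(u/4+200-.375,v/4+180-.375)
for n,a,b,z in [("standFL",(172,336),(322,126),66),("standFR",(573,384),(378,310),66),("buttR",(205,570),(83,236),22),("buttL",(132,558),(86,198),22),("thinR",(232,380),(300,265),1),("thinL",(163,373),(298,226),2),("BLstop",(205,42),None,78),("BRstop",(607,88),None,78),("cork",(58,205),None,22),("malletTip",(428,405),None,15)]:
    print(n,at(T,t(*a),z), tri([ray(T,t(*a)),ray(S,s(*b))]) if b else "")
E
python3 m.py
```

```text
standFL [ 587.7 -177.    66. ] [ 588.1 -177.2   67.3]
standFR [ 553.5 -400.3   66. ] [ 553.7 -400.4   65.9]
buttR [ 454.7 -190.2   22. ] [ 454.8 -190.2   20.5]
buttL [ 462.9 -147.5   22. ] [ 463.1 -147.7   24.1]
thinR [ 568.1 -208.8    1. ] [ 568.7 -208.9    0.5]
thinL [ 573.6 -167.2    2. ] [ 575.9 -168.     5.1]
BLstop [ 752.5 -200.6   78. ] 
BRstop [ 717.6 -424.2   78. ] 
cork [ 674.5 -108.1   22. ] 
malletTip [ 548.2 -324.7   15. ]
```

```bash
cat >> h.py <<'E'
from scipy.spatial.transform import Rotation as Ro
def down(w):
    "tool down, closing line across heading w; the branch needing least wrist turn"
    return (Ro.from_euler('z',w)*Ro.from_euler('x',np.pi)).as_quat()
E
python3 - <<'E'
from h import *
np.set_printoptions(precision=2,suppress=True)
w=-0.232; d=np.array([np.cos(w),np.sin(w)]); butt=np.array([459,-169.]); p=butt-25*d
for a in(w,w+np.pi,w-np.pi): print(r.solve_ik([*p,150],down(a)))
r.grip(0.2)
q=min((r.solve_ik([*p,150],down(a)) is None, 0 if r.solve_ik([*p,150],down(a)) is None else abs(r.solve_ik([*p,150],down(a))[5]), a) for a in(w,w+np.pi,w-np.pi))[2]
print("yaw",q); r.move_to([*p,150],down(q))
o=r.get_obs();print(o["t"],o["position"],o["width"],o["ft_force"])
P=r.camera_params("wrist"); im=r.capture("wrist"); np.save("wp.npy",P,allow_pickle=True)
cv2.imwrite("pics/w1.png",cv2.cvtColor(im,cv2.COLOR_RGB2BGR))
E
```

```text
[-0.53 -0.13  1.98 -0.    1.29  1.27]
[-0.53 -0.13  1.98  0.    1.29 -1.87]
[-0.53 -0.13  1.98  0.    1.29 -1.87]
yaw -0.232
2.425 [ 434.87 -163.94  150.31] 0.2016154445435961 [-0.39 -0.32 -0.01]
```

View pics/w1.png

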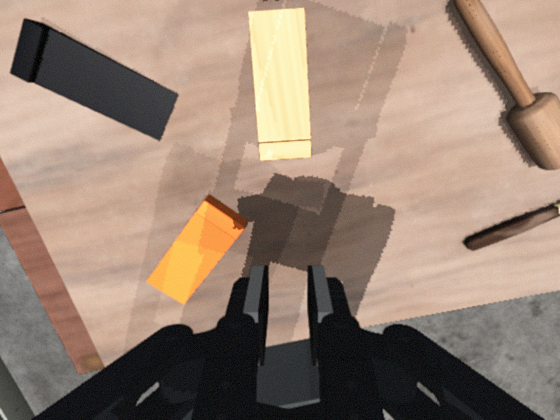

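Wrist view: pale wedge at (249–311, 8–160), butt edge at (260,160)–(311,158); the orange wedge's nearest corner is at (247,225), left of my descent spot; nothing is under the fingers.

Run:
```python
from h import *
np.set_printoptions(precision=1,suppress=True)
P=np.load("wp.npy",allow_pickle=True).item()
T=r.camera_params("top")
for uv,z in [((260,160),22),((311,158),22),((249,11),2),((304,8),2),((247,225),22)]: print(at(P,uv,z))
w=-0.232; d=np.array([np.cos(w),np.sin(w)]); p=np.array([459,-169.])-25*d
print(r.move_straight([*p,40]), r.move_straight([*p,6],rate=50,guard=5))
r.dwell(.3); o=r.get_obs(); print(o["t"],o["position"],o["ft_force"])
hit=r.move_straight([*(p+18*d),6],rate=30,guard=1.0)
o=r.get_obs(); print(hit,o["t"],o["position"],o["ft_force"])
```

```text
[ 461.6 -146.9   22. ]
[ 453.3 -189.5   22. ]
[ 575.3 -166.4    2. ]
[ 567.4 -209.3    2. ]
[ 407.  -120.5   22. ]
False False
4.4917 [ 434.9 -163.4    6.3] [0.2 0.5 0.7]
False 5.2417 [ 452.1 -167.3    5.9] [0.5 0.2 0.8]
```

Run:
```python
from h import *
np.set_printoptions(precision=2,suppress=True)
w=-0.232; d=np.array([np.cos(w),np.sin(w)]); p=np.array([459,-169.])-25*d
for s in (24,30,36,42,48):
    hit=r.move_straight([*(p+s*d),6],rate=30,guard=3)
    o=r.get_obs(); print(s,hit,round(o["t"],2),o["position"],o["ft_force"],o["ft_force"][:2]@d)
    if hit: break
for n in("top","side"):
    a=r.capture(n)[:,:,::-1]
    a=a[115:265,225:385] if n=="top" else a[180:300,200:400]
    cv2.imwrite(f"pics/{n}2.png",cv2.resize(a,None,fx=4,fy=4,interpolation=cv2.INTER_CUBIC))
```

```text
24 False 5.59 [ 458.24 -168.86    6.05] [-0.04 -0.9   0.2 ] 0.16638545624199189
30 False 5.94 [ 464.09 -170.23    6.03] [ 0.25 -0.74 -0.08] 0.4163754087331351
36 False 6.29 [ 469.9  -171.61    6.03] [ 0.19 -0.19 -0.3 ] 0.22809379023484283
42 False 6.64 [ 475.74 -172.97    6.03] [ 0.34 -0.92  0.29] 0.5405226220257566
48 False 6.99 [ 481.6  -174.34    6.05] [-0.38 -0.29  0.04] -0.3033298417373848
```

View pics/top2.png

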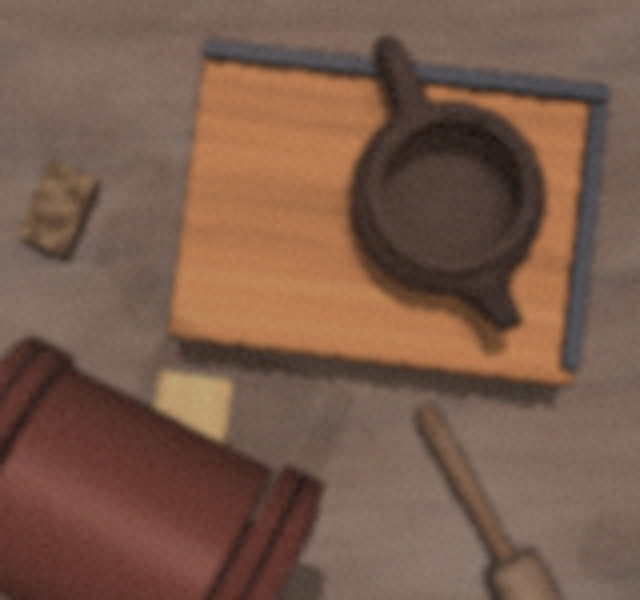

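The top crop shows the thin end still at about (160–232, 372), so the wedge seems not to have moved yet; I check the side view.

View pics/side2.png

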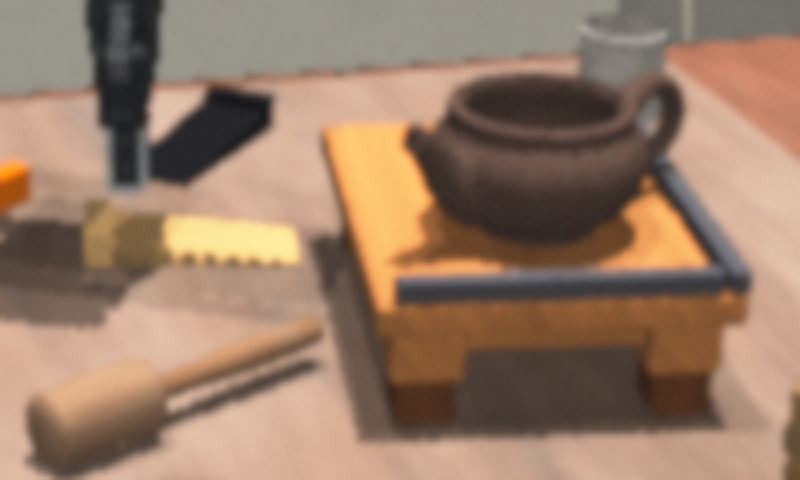

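The wedge is untouched; the fingertip is at (128,190), which seems well above it even though z reads 6 mm. I check this against the calibration.

Run:
```python
from h import *
np.set_printoptions(precision=1,suppress=True)
S=r.camera_params("side")
pr=lambda X:cv2.projectPoints(np.array([X],float),cv2.Rodrigues(S["R"])[0],S["t"],K(S),S["dist"])[0].ravel()
o=r.get_obs();print(o["position"],o["joint_pos"],o["width"],"fing px",200+128/4,180+188/4)
for z in (6,20,30,40,60): print(z,pr([*o["position"][:2],z]))
print("start",pr([245.6,-574.7,196.2]),"seen ~(107,215)")
# tip seen on the tool's own vertical plane
```

```text
[ 481.3 -174.2    5.9] [-0.5  0.2  2.   0.   1.   1.3] 0.19700527155732825 fing px 232.0 227.0
6 [231.5 240.8]
20 [231.4 234.8]
30 [231.3 230.6]
40 [231.2 226.3]
60 [231.1 217.6]
start [ 97.2 246.5] seen ~(107,215)
```

The picture puts the fingertips about 30 mm above the reported TCP height. I back off behind the butt and find the table by a guarded touch, at this opening.

Run:
```python
from h import *
np.set_printoptions(precision=2,suppress=True)
w=-0.232; d=np.array([np.cos(w),np.sin(w)]); p=np.array([457.5,-168.])-25*d
r.move_straight([*r.get_obs()["position"][:2],30]); r.move_straight([*p,30]); r.move_straight([*p,6]);r.dwell(.2)
o=r.get_obs();print(o["t"],o["position"],o["ft_force"])
hit=r.move_straight([*p,-40],rate=20,guard=3)
o=r.get_obs();print(hit,o["t"],o["position"],o["ft_force"],o["width"])
```

```text
8.3917 [ 434.01 -162.65    6.75] [ 0.07 -0.59 -0.2 ]
True 10.1917 [ 433.16 -162.25  -34.82] [-1.08 -0.06  5.08] 0.19845176594895392
```

The table touches at a reading of −34.8, so the fingertips sit about 34 mm above the reported TCP. From here I use that measured offset.

Run:
```python
from h import *
np.set_printoptions(precision=2,suppress=True)
Z=-28; w=-0.232; d=np.array([np.cos(w),np.sin(w)]); p=np.array([457.5,-168.])-25*d
r.move_straight([*p,Z],rate=40)
for s in (8,14,20,26,32,38,44,50):
    hit=r.move_straight([*(p+s*d),Z],rate=30,guard=3)
    o=r.get_obs(); print(s,hit,round(o["t"],2),o["position"],o["ft_force"],round(o["ft_force"][:2]@d,2))
    if hit: break
ims=[]
for n in("top","side"):
    a=r.capture(n)[:,:,::-1]
    a=a[150:260,225:325] if n=="top" else a[190:290,200:300]
    ims.append(cv2.resize(a,(400,400*a.shape[0]//a.shape[1]),interpolation=cv2.INTER_CUBIC)[:400])
cv2.imwrite("pics/both3.png",np.hstack(ims))
```

```text
8 False 10.95 [ 441.08 -164.09  -28.11] [-0.24 -0.6  -0.91] -0.09
14 False 11.3 [ 447.02 -165.55  -27.98] [ 0.6  -0.43 -0.07] 0.68
20 False 11.65 [ 452.89 -166.95  -27.95] [-0.08  0.02 -0.59] -0.08
26 False 12.0 [ 458.79 -168.36  -27.92] [-0.96  1.1  -0.3 ] -1.19
32 False 12.35 [ 464.6  -169.74  -27.93] [-0.37  0.26 -0.26] -0.42
38 False 12.7 [ 470.43 -171.09  -27.95] [-0.33  0.2   0.49] -0.37
44 False 13.05 [ 476.25 -172.46  -27.96] [-0.21 -0.07 -0.14] -0.19
50 False 13.4 [ 482.11 -173.84  -27.94] [-0.29 -0.48 -0.69] -0.17
```

View pics/both3.png

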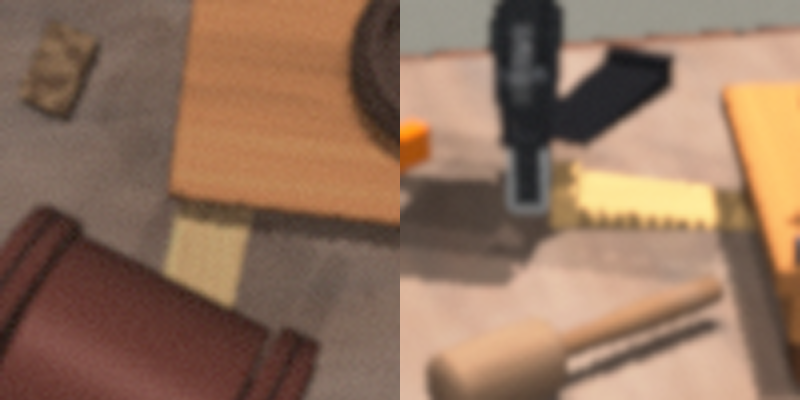

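The wedge is being pushed squarely, its thin end now going under the board; visible edges in the top crop: left (178,212)–(167,272), right (250,214)–(237,300). I check the aim at the foot.

Run:
```python
from h import *
np.set_printoptions(precision=1,suppress=True)
T=r.camera_params("top"); c=lambda u,v:(u/4+225-.375,v/4+150-.375)
L1,L2,R1,R2=[at(T,c(*q),z) for q,z in [((178,212),5),((167,272),8),((250,214),4),((237,300),9)]]
print(L1,L2,R1,R2)
foot=np.array([608.6,-204.5])
for a,b in((L1,L2),(R1,R2)):
    u=(a-b)[:2]; u/=np.linalg.norm(u); v=foot-b[:2]; print("yaw",np.arctan2(u[1],u[0]),"foot lateral from edge (+left)",u[0]*v[1]-u[1]*v[0])
o=r.get_obs()["position"][:2]; u=np.array([np.cos(-.232),np.sin(-.232)]); v=foot-o; print("tool line lateral",u[0]*v[1]-u[1]*v[0],"ahead",u@v)
```

```text
[ 585.7 -176.8    5. ] [ 549.3 -169.4    8. ] [ 583.2 -220.2    4. ] [ 531.2 -210.9    9. ]
yaw -0.2003882840623902 foot lateral from edge (+left) -22.626306457485494
yaw -0.17605270351025804 foot lateral from edge (+left) 19.871733680163782
tool line lateral -0.77053796280439 ahead 130.45218451680108
```

Run:
```python
from h import *
np.set_printoptions(precision=2,suppress=True)
Z=-28; w=-0.232; d=np.array([np.cos(w),np.sin(w)]); p=np.array([457.5,-168.])-25*d
hit=r.move_straight([*(p+102*d),Z],rate=12,guard=3)
o=r.get_obs(); print(hit,o["t"],o["position"],o["ft_force"],o["ft_force"][:2]@d)
r.dwell(.3);f=np.mean([(r.dwell(.03),r.get_obs()["ft_force"])[1] for _ in range(8)],0);print(f,f[:2]@d,r.get_obs()["position"])
a=r.capture("top")[:,:,::-1]
cv2.imwrite("pics/top4.png",cv2.resize(a[115:265,225:385],None,fx=4,fy=4,interpolation=cv2.INTER_CUBIC))
```

```text
True 15.3417 [ 497.47 -177.29  -28.45] [-0.4   0.22 -0.45] -0.44010970518587816
[ 0.08 -0.31  0.07] 0.14602238574876403 [ 496.77 -176.98  -28.88]
```

Run:
```python
from h import *
np.set_printoptions(precision=2,suppress=True)
Z=-28; w=-0.232; d=np.array([np.cos(w),np.sin(w)]); p=np.array([457.5,-168.])-25*d
s0=(r.get_obs()["position"][:2]-p)@d
for k in range(1,9):
    hit=r.move_straight([*(p+(s0+1.5*k)*d),Z],rate=10,guard=4)
    f=r.get_obs()["ft_force"]; f1=f[:2]@d
    g=np.mean([(r.dwell(.02),r.get_obs()["ft_force"])[1] for _ in range(5)],0)
    print(k,hit,round(f1,2),g,round(g[:2]@d,2),r.get_obs()["position"])
    if hit or g[:2]@d<-2.5: break
print(r.get_obs()["t"])
```

```text
1 False -0.55 [-1.02  0.34  0.85] -1.07 [ 497.99 -177.56  -28.04]
2 True 0.15 [0.23 0.36 0.05] 0.14 [ 497.37 -177.03  -29.04]
16.6583
```

The resistance repeats at the same place (about 498.5), so it is the leg taking load. One slightly firmer push for snugness, then I back away and compare the stand with its starting picture.

Run:
```python
from h import *
np.set_printoptions(precision=2,suppress=True)
Z=-28; w=-0.232; d=np.array([np.cos(w),np.sin(w)]); p=np.array([457.5,-168.])-25*d
s0=(r.get_obs()["position"][:2]-p)@d
hit=r.move_straight([*(p+(s0+5)*d),Z],rate=8,guard=5.5)
o=r.get_obs();print(hit,o["position"],o["ft_force"]); r.dwell(.2)
r.move_straight([*(r.get_obs()["position"][:2]-25*d),Z],rate=60)
x=r.get_obs()["position"]; r.move_straight([*x[:2],130]); 
b=np.array([545,-330.]); o=r.get_obs(); print(o["t"],o["position"],o["ft_force"])
r.move_straight([400,-150,130])
a=r.capture("top")[:,:,::-1]; c=r.capture("side")[:,:,::-1]
A,C=cv2.imread("pics/top0.png"),cv2.imread("pics/side0.png")
def shift(I,J,y0,y1,x0,x1):
    g=lambda q:cv2.cvtColor(np.ascontiguousarray(q[y0:y1,x0:x1]),cv2.COLOR_BGR2GRAY).astype(np.float32)
    return cv2.phaseCorrelate(g(I),g(J),cv2.createHanningWindow((x1-x0,y1-y0),cv2.CV_32F))
print("stand top",shift(A,a,115,215,260,390),"front-left",shift(A,a,170,215,262,310),"side",shift(C,c,195,290,275,390))
u=cv2.resize(a[115:265,225:325],(400,600),interpolation=cv2.INTER_CUBIC); v=cv2.resize(c[190:290,230:330],(400,400),interpolation=cv2.INTER_CUBIC)
cv2.imwrite("pics/both5.png",np.hstack([u,cv2.copyMakeBorder(v,0,200,0,0,0)]))
```

```text
False [ 501.98 -178.41  -28.17] [-2.66  1.49 -1.38]
19.4583 [ 477.26 -172.58  128.85] [-0.34  1.25  0.36]
stand top ((0.607318513127538, -0.8537923413729303), 1.064433167634187) front-left ((-0.15386410003833717, -0.09519081942362106), 0.5446587394784999) side ((0.7776899528769619, -0.10018036937589159), 1.0500645495123333)
```

View pics/both5.png

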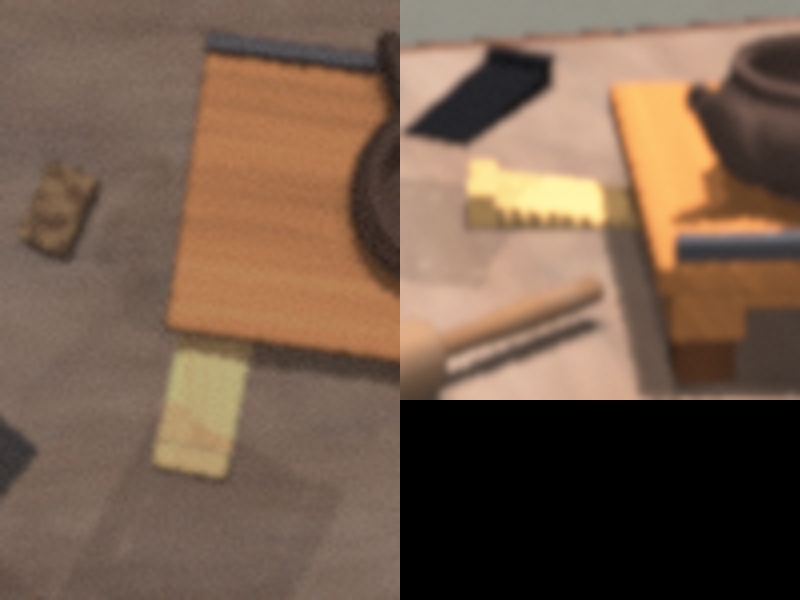

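The wedge is in under the leg with the heel still outside. The stand's corner moved only about 2 px (a few mm) and it looks level. Next: shut the fingers and press on the corner, close to its outer edge and away from the pot.

Run:
```python
from h import *
np.set_printoptions(precision=2,suppress=True)
c=[604,-194.5]; q=down(-0.232)
r.move_straight([*c,130]) ; r.grip(0.0); r.dwell(.2)
f0=r.get_obs()["ft_force"]; print("base",f0,r.get_obs()["position"])
r.move_straight([*c,50],rate=60)
hit=r.move_straight([*c,15],rate=12,guard=2.5)
o=r.get_obs(); z=o["position"][2]; print(hit,o["t"],o["position"],o["ft_force"])
if hit:
    for k in range(1,14):
        r.move_straight([*c,z+.5-.5*k],rate=10); r.dwell(.05)
        o=r.get_obs(); f=o["ft_force"]; print(k,o["position"][2],f)
        if f[2]-f0[2]>9: break
    for _ in range(4): r.dwell(.15); o=r.get_obs(); print("hold",o["position"],o["ft_force"])
    print(o["t"])
```

```text
base [-0.01 -0.11 -0.19] [ 603.99 -194.49  130.07]
True 25.4083 [ 604.02 -194.48   31.  ] [-0.73  0.54  4.52]
1 31.036061603851 [ 0.37 -0.54  2.67]
2 31.009728314329564 [-2.19 -0.17  5.09]
3 30.96230841813924 [-2.7   0.81  8.16]
4 30.93470421749761 [-3.76  0.42 10.81]
hold [ 604.2  -194.59   30.95] [-3.57  1.33 11.01]
hold [ 604.19 -194.6    30.96] [-3.12  1.25 11.04]
hold [ 604.21 -194.56   30.94] [-3.45  2.34  9.79]
hold [ 604.21 -194.59   30.97] [-3.24  2.08 10.21]
27.2417
```

11 N for 0.6 s with no sag (0.1 mm). I move clear and take a last look.

Run:
```python
from h import *
c=[604.2,-194.6]
r.move_straight([*c,130],rate=80); r.move_straight([400,-150,150]); r.dwell(.5)
a=r.capture("top")[:,:,::-1]; s=r.capture("side")[:,:,::-1]; print(r.get_obs()["t"],r.get_obs()["ft_force"])
cv2.imwrite("pics/end.png",np.hstack([cv2.resize(a[115:265,225:325],(400,600),interpolation=cv2.INTER_CUBIC),cv2.copyMakeBorder(cv2.resize(s[190:290,230:330],(400,400),interpolation=cv2.INTER_CUBIC),0,200,0,0,0)]))
```

```text
30.8 [-0.10041809  0.07458289  0.47466055]
```

View pics/end.png

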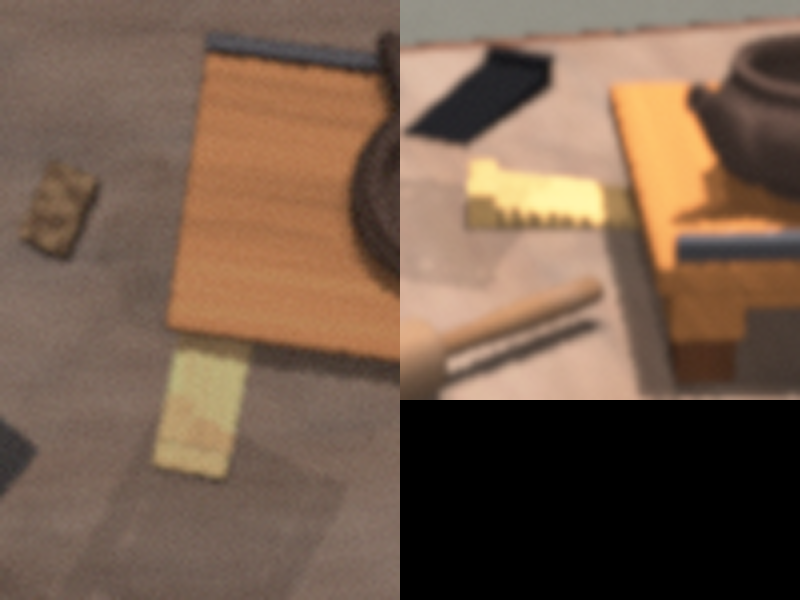

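Nothing has changed: the wedge (154–250, 345–478) and the stand are where they were before the press, and the arm is clear. I hand it in.

```bash
python3 -c "
from rig import r
print(r.sign_off())"
```

```text
the job is handed in; nothing more can be done
None
```

The job is handed in (no verdict came back): the wedge is snug under the short leg, the stand moved only a few mm and showed no sag under an 11 N press on its corner, and the arm is clear; the fingertips sat about 34 mm above the reported TCP, so I worked from a measured table touch.

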